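# Reload the spares tray and lock it in its dock

## Task

Get the grey spares tray ready: move the short empty tubes out of it into free holes of the wooden block, and put every long tube of screws from the block into the tray, all standing fully down in their holes. Only when that is done, slide the loaded tray along the bench into the aluminium dock until it is fully home, its latch having been swung out of the way, then turn the latch knob back all the way so that the bar locks the tray in. Leave the tools and other things lying about on the bench where they are.

Things in the scene. Friction and masses are not known exactly. Their poses are not given: they have to be found in the camera images.
- tray: Loose grey tray, 0.6 kg: block 136 x 136 x 45 mm, four round holes (34 wide, 35 deep, floors 10 above the bench) at x, y = +-36. 8 mm thick foot plate out to x = +-79, y = +-70, plus a 40 wide tongue to y = -136 with a black upright grip fin at x = 0, y = -122: 40 wide in x, 14 thick in y, 72 high. Origin: centre of the underside, z up. Enters the dock +y side first.
- block: Wooden block fixed to the bench, 208 (x) x 136 (y) x 45 mm, six round holes (34 mm wide, 35 mm deep, floors 10 mm above the underside) at x = -72, 0, 72 and y = -36, 36 mm. Origin: centre of its underside.
- long0: Tube, upright, 29 mm diameter, 110 mm tall, clear, filled with screws, black cap; at the start in a hole of the block. Origin: centre of its underside; z runs up its axis. May be absent.
- long1: Tube, upright, 29 mm diameter, 110 mm tall, clear, filled with screws, black cap; at the start in a hole of the block. Origin: centre of its underside; z runs up its axis. May be absent.
- long2: Tube, upright, 29 mm diameter, 110 mm tall, clear, filled with screws, black cap; at the start in a hole of the block. Origin: centre of its underside; z runs up its axis. May be absent.
- long3: Tube, upright, 29 mm diameter, 110 mm tall, clear, filled with screws, black cap; at the start in a hole of the block. Origin: centre of its underside; z runs up its axis. May be absent.
- short0: Tube, upright, 29 mm diameter, 86 mm tall, clear and empty, black cap; at the start in a hole of the tray. Origin: centre of its underside; z runs up its axis. May be absent.
- short1: Tube, upright, 29 mm diameter, 86 mm tall, clear and empty, black cap; at the start in a hole of the tray. Origin: centre of its underside; z runs up its axis. May be absent.
- dock: Aluminium dock fixed to the bench. Guides along y: inner faces x = +-82 mm, 18 high, lips 13 above the bench reach in to x = +-74 over the tray's foot plate; the mouth flares out from y = -40 to -90. Back stop face at y = 70, 40 high. Origin on the bench, where the tray's origin is when fully home (foot plate against the stop, axes parallel); the tray slides in along the dock's +y.
- latch (a joint): Latch angle about the upright pivot at dock x = 122, y = -78 mm. 0: locked, the steel bar (84 mm long, 12 wide, 20 to 34 above the bench) points along dock -x, across the mouth behind the tray. Grows anticlockwise from above to 1.5 rad: free, bar along dock -y, beside the tray's path. Stiff, stays where left.
- latch_grip (a point): Middle of the latch's black grip bar, on the pivot, 66 mm above the bench. The grip bar is 52 mm long, 14 mm wide, 46 to 82 mm above the bench; this frame's x runs along it, parallel to the steel bar (whose tip is on the -x side).
- tape: Roll of white tape lying flat, 90 mm wide, 22 mm high; leave alone. Origin: centre of its underside.
- driver: Screwdriver, 170 mm; leave alone. Origin: middle, on the bench.
- pot: Small grey pot, 60 mm wide, 40 mm high; leave alone. Origin: centre of its underside.
- pliers: Pliers, 160 mm; leave alone. Origin: at the pivot, on the bench.
- wrench: Wrench, 160 mm; leave alone. Origin: middle, on the bench.
There are look-alikes about, which are no part of the job. What is shaped like the long2 but yellow is not meant.

How it is judged:
By the outcome, as a careful person would: the job done as asked, in the order asked, and still so for the second after the job is handed in, with the robot touching nothing.
Of long0, long1, long2, long3 only 3 to 4 are there at a start; the rules pass over those that are not, and their reading is None.
Of short0, short1 only 1 to 2 are there at a start; the rules pass over those that are not, and their reading is None.
At some moment in a run one of tray may be knocked a few centimetres aside while the robot is not near it.
It also fails if it takes over 210 s, if anything falls off the work surface, if the arm or the gripper's body presses on something with over 40 N, if the wrist force passes 120 N, or if a joint passes its speed limit or range.

## Robot

A 6-joint arm with a two-finger parallel gripper is mounted at the origin on the work surface. World frame = base frame: x ahead of the robot, y to its left, z up, the work surface at z = 0. Lengths are in mm, angles in rad, forces in N, time in s.
With the tool pointing down it reaches from about 350 to 875 mm from the base axis. Payload 4.2 kg.
Tool frame: the origin (TCP) lies at the very end of the fingers, on their centre line; the grasp point (between the pads) lies 19 mm behind it; z points along the fingers, y is the line along which they close (so a half turn about z gives the same grasp; the last joint's range is limited). The gripper opens to 85 mm and grips with 20 to 120 N. Pads are 22 mm wide; open, the fingers measure 114 mm over their backs; the gripper's body (76 mm by 85 mm) begins 54 mm behind the grasp point. The pads swing forward as they close: fully open they stand 13 mm farther back than shut.
Start: joints at [0.259, 0.385, 0.008, 0, -1.194, -0.259], TCP at [624.979, 0.025, 231.312] pointing down, gripper open.
Joint ranges: [-3.14, 3.14], [-1.21, 2.06], [-1.07, 1.41], [-3.16, 2.05], [-2.99, -0.16], [-3.1, 3.1]. Speed limits (rad/s): [2.79, 2.79, 3.14, 3.14, 3.14, 3.14].

## Interface

Orientations are given as a unit quaternion [x, y, z, w].
In Python, from bench import monitor, get_image, camera_info, job_done gives the robot as it stands.
- The arm moves only by the tool send_rows, never from a script. Its argument "series" is a list of rows, each a list of 3 entries, a list of its own where there are three numbers: the shift along the tool's x, y, z in mm, then the turn, a rotation vector about the tool's x, y, z in rad, then the finger opening in mm, from 0 to 85.4. A call has 1 to 8 rows; each row shifts and turns the commanded pose from where the row before left it, along the tool's axes as they then stand; what a row does not reach is not made up. A row lasts 1/10 s, in which the tool goes at most 50 mm and 8.59 degrees, less where a joint would pass 70% of its speed; a pose out of reach is approached as far as the arm can. A call with a gripper value outside its range is refused whole. The fingers move at their own pace and stop on an object; the grip force is fixed at half the most. Time passes only in rows, so rows that do not move let the fingers close. It gives the time, the measured TCP pose, the force, the opening and the grip force at its end, in the units of the state.
- monitor.read_state(): the state, without advancing time (a new reading comes with each control period).
- get_image(name): name is "scene" or "side" or "wrist"; returns the picture (420x560x3 uint8, red, green, blue); there is no depth.
- camera_info(name): a dict with "intrinsics" (3x3 intrinsics, pixels), "dist_coeffs" ([k1, k2, p1, p2, k3] as OpenCV has them; the pictures are not rectified), "R" (3x3) and "t" (3): a world point X has camera coordinates R X + t. Camera axes: x right, y down, z forward; pixel columns grow to the right and rows downward; lengths in mm; the calibration is good to about 2 mm. A picture is of the moment at which its call begins: read the wrist's pose just before it. camera_info takes no time and is no camera call; for the wrist camera it gives the pose at the moment of the call.
- job_done(): hands the job in; it is judged then, once.
The state is a dict: "clock": time; "joints": joint angles; "joint_vel": joint speeds; "joint_efforts": joint torques, N m; "position": TCP position; "ee_rot": TCP orientation; "contact_force": force on the tool from outside, world axes, zero at the start; "wrist_torque": the same for the moment, N m; "gripper_width": finger opening in mm; "grasp_force": force on a finger pad.
Only numpy, scipy, OpenCV 4.12 (cv2) and the standard library are available. Lean on these libraries where they do the work, as an engineer would, in place of code of your own. Each camera call takes 0.05 s, during which the arm holds its last target. There are 200 camera calls.

## Working session

There is one attempt and no reset: what is moved stays moved. The work goes in short steps, Python scripts to look and compute and a tool call to move; the robot and the scene stay as the last step left them, time stands still between calls to the robot, and variables do not carry over. Pictures are saved under pics/ and viewed, at most 14 in all, crops included, and the job is handed in when it is done.

Besides the shell and the picture viewer there is one more tool, called after ">>>" by a JSON object that holds its "op" and its "data". send_rows: Moves the arm, as the interface text tells. Its arguments: {"type":"object","properties":{"series":{"type":"array"}},"required":["series"]}

```bash
ls; mkdir -p pics; cat > h.py <<'E'
import numpy as np, cv2
from bench import monitor, get_image, camera_info, job_done
def snap(name, fn=None):
    im=get_image(name); ci=camera_info(name)
    if fn: cv2.imwrite('pics/'+fn, im[:,:,::-1])
    return im,ci
def ray(ci,px):
    K=np.array(ci['intrinsics'],float);d=np.array(ci['dist_coeffs'],float)
    u=cv2.undistortPoints(np.array(px,float).reshape(-1,1,2),K,d).reshape(-1,2)
    R=np.array(ci['R']);t=np.array(ci['t'])
    D=np.c_[u,np.ones(len(u))]@R
    return -R.T@t,D
def onplane(ci,px,z):
    c,D=ray(ci,px); s=(z-c[2])/D[:,2]
    return c+D*s[:,None]
def proj(ci,X):
    R=np.array(ci['R'],float);K=np.array(ci['intrinsics'],float)
    return cv2.projectPoints(np.array(X,float).reshape(-1,3),cv2.Rodrigues(R)[0],np.array(ci['t'],float),K,np.array(ci['dist_coeffs'],float))[0].reshape(-1,2)
E
python3 - <<'E'
from h import *
s=monitor.read_state(); print(s)
for n in ['scene','side','wrist']:
    im,ci=snap(n,n+'0.png'); c,D=ray(ci,[[280,210]]); print(n,c.round(),D.round(2),ci['intrinsics'],ci['dist_coeffs'])
E
```

```text
pics
{'clock': 0.0, 'joints': array([ 2.58600239e-01,  3.85559671e-01,  6.63393920e-03, -5.08527859e-04,
       -1.19396692e+00, -2.58630709e-01]), 'joint_vel': array([ 1.40837933e-03,  1.34452729e-03, -1.50454172e-04, -3.18339299e-06,
        2.25174393e-04,  4.87960540e-04]), 'joint_efforts': array([-9.55001960e-04, -3.92286408e+01,  1.88399577e+01,  4.18616563e+00,
       -4.72148502e-03,  8.27910434e-07]), 'position': array([6.24427341e+02, 2.49116770e-02, 2.30221444e+02]), 'ee_rot': array([-0.70702926,  0.70718348,  0.00073126, -0.00078725]), 'contact_force': array([-0.94997593,  0.78416895, -0.04553677]), 'wrist_torque': array([-0.0036279 , -0.02084847, -0.05026273]), 'grasp_force': 0.0, 'gripper_width': 85.24606342183378}
scene [1184. -513.  678.] [[-0.6   0.55 -0.58]] [[388.11780397   0.         284.84597122]
 [  0.         388.11780397 212.80288484]
 [  0.           0.           1.        ]] [-0.01299269  0.          0.          0.          0.        ]
side [ -5. 746. 690.] [[ 0.54 -0.62 -0.57]] [[469.60549555   0.         277.31271061]
 [  0.         469.60549555 206.63108305]
 [  0.           0.           1.        ]] [-0.05774292  0.          0.          0.          0.        ]
wrist [625. -76. 371.] [[-0.01  0.3  -0.95]] [[319.72167895   0.         277.96569409]
 [  0.         319.72167895 209.54743653]
 [  0.           0.           1.        ]] [-0.04308024  0.          0.          0.          0.        ]
```

View pics/scene0.png

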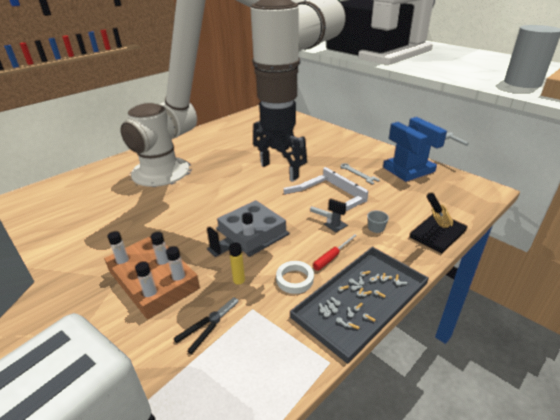

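View pics/side0.png

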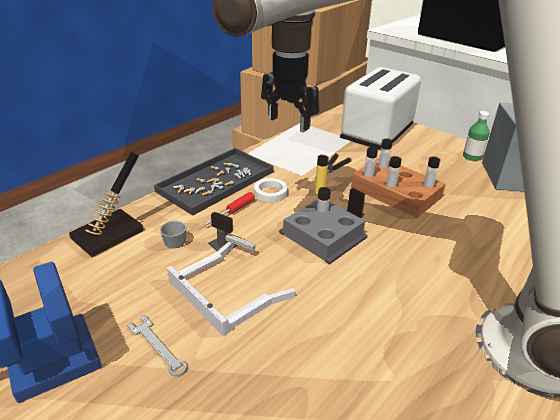

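View pics/wrist0.png

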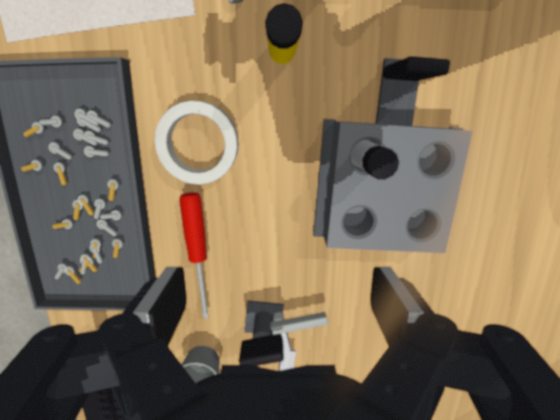

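```bash
python3 - <<'E'
from h import *
np.set_printoptions(suppress=True,precision=1)
ci=camera_info('wrist'); print(np.array(ci['R']).round(2),ci['t'])
print('tray holes',onplane(ci,[[435,158],[358,220],[423,223]],45),'cap',onplane(ci,[[382,163]],96))
print('fin',onplane(ci,[[383,68],[448,68]],72))
print('latchgrip',onplane(ci,[[263,342]],82),'bar',onplane(ci,[[280,325],[326,320]],34))
print('yellow',onplane(ci,[[284,25]],110),'tape',onplane(ci,[[196,142]],22))
for n,p in (('scene',[[115,238],[143,269],[158,239],[173,254]]),('side',[[372,150],[386,146],[395,162],[433,162]])):
    print(n,onplane(camera_info(n),p,120))
for n,p in (('scene',[[286,190],[326,174],[367,197],[358,207]]),('side',[[169,268],[228,327],[296,293],[235,252]])):
    print('dock',n,onplane(camera_info(n),p,18))
print('latch',onplane(camera_info('side'),[[222,223]],66),onplane(camera_info('scene'),[[337,207]],66))
print('block top corners scene',onplane(camera_info('scene'),[[106,257],[173,236],[197,278],[150,300]],45))
E
```

```text
[[-1.  -0.   0. ]
 [ 0.   0.9  0.3]
 [-0.   0.3 -0.9]] [624.3 -38.5 378.7]
tray holes [[462.5 -29.6  45. ]
 [537.7  37.9  45. ]
 [465.6  41.5  45. ]] cap [[534.2 -32.3  96. ]]
fin [[ 532.9 -111.9   72. ]
 [ 475.  -112.8   72. ]]
latchgrip [[641.  166.9  82. ]] bar [[621.8 181.1  34. ]
 [564.4 173.9  34. ]]
yellow [[ 620.2 -136.4  110. ]] tape [[712.8 -43.2  22. ]]
scene [[ 413.8 -320.5  120. ]
 [ 553.9 -323.9  120. ]
 [ 487.9 -252.3  120. ]
 [ 557.4 -255.   120. ]]
side [[ 539.5 -242.   120. ]
 [ 525.1 -288.6  120. ]
 [ 461.9 -227.9  120. ]
 [ 391.8 -297.3  120. ]]
dock scene [[431.6 207.6  18. ]
 [456.2 372.1  18. ]
 [638.3 353.3  18. ]
 [651.3 290.8  18. ]]
dock side [[651.9 342.3  18. ]
 [443.5 366.2  18. ]
 [409.2 213.3  18. ]
 [589.2 209.7  18. ]]
latch [[639.9 199.1  66. ]] [[649.  192.1  66. ]]
block top corners scene [[ 365.4 -342.8   45. ]
 [ 411.4 -183.2   45. ]
 [ 584.6 -224.9   45. ]
 [ 568.3 -334.    45. ]]
```

>>> {"op": "send_rows", "data": {"series": [[[24, 17, -12], [0, 0, 0], 60], [[24, 17, -12], [0, 0, 0], 60], [[24, 17, -12], [0, 0, 0], 60], [[24, 17, -12], [0, 0, 0], 60], [[24, 17, -12], [0, 0, 0], 60], [[24, 17, -12], [0, 0, 0], 60], [[24, 17, -12], [0, 0, 0], 60], [[24, 17, -12], [0, 0, 0], 60]]}}

```text
clock: 0.95
position: [487.9, -192.7, 327.5]
ee_rot: [0.707, -0.707, -0.0, 0.0]
contact_force: [0.5, -0.5, -0.1]
gripper_width: 59.9
grasp_force: 0.0
```

```bash
python3 - <<'E'
from h import *
s=monitor.read_state(); print(s['clock'],s['position'],s['gripper_width'])
im,ci=snap('wrist','w1.png'); import pickle; pickle.dump((im,ci),open('w1.pkl','wb'))
E
```

```text
0.95 [ 487.94133354 -192.74567059  327.54610157] 59.85036436065198
```

View pics/w1.png

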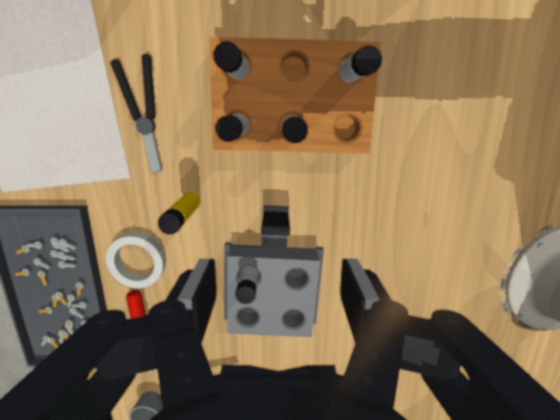

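```bash
cat >> h.py <<'E'
def rect(ci,cnt,z):
    P=onplane(ci,cnt.reshape(-1,2),z)[:,:2].astype(np.float32)
    return cv2.minAreaRect(P)
def big(m):
    cs,_=cv2.findContours(m.astype(np.uint8)*255,cv2.RETR_EXTERNAL,cv2.CHAIN_APPROX_NONE)
    return max(cs,key=cv2.contourArea)
E
python3 - <<'E'
from h import *; import pickle
np.set_printoptions(suppress=True,precision=1)
im,ci=pickle.load(open('w1.pkl','rb'))
hsv=cv2.cvtColor(im,cv2.COLOR_RGB2HSV)
for p in [(250,90),(150,250),(270,300),(270,255),(300,30),(275,240),(232,290),(296,279)]: print(p,hsv[p[1],p[0]],im[p[1],p[0]])
blk=(hsv[...,0]<14)&(hsv[...,1]>150)&(hsv[...,2]>60); blk[200:]=0
c=big(cv2.morphologyEx(blk.astype(np.uint8),cv2.MORPH_CLOSE,np.ones((5,5)))); r=rect(ci,c,45); print('block',r)
tr=(hsv[...,1]<70)&(hsv[...,2]>60)&(hsv[...,2]<140); tr[:200]=0; tr[:,:215]=0; tr[:,345:]=0
cv2.imwrite('pics/m.png',np.vstack([blk[:200],tr[200:]]).astype(np.uint8)*255)
E
```

```text
(250, 90) [ 14 169 133] [133  86  45]
(150, 250) [ 30  13 197] [197 197 187]
(270, 300) [113   8 135] [131 132 135]
(270, 255) [110  12  62] [59 60 62]
(300, 30) [ 17 124 144] [144 113  74]
(275, 240) [90 16 63] [59 63 63]
(232, 290) [105   8 124] [120 122 124]
(296, 279) [110  13  57] [54 55 57]
block ((467.43603515625, -326.211181640625), (34.773468017578125, 36.0447998046875), 17.501827239990234)
```

View pics/m.png

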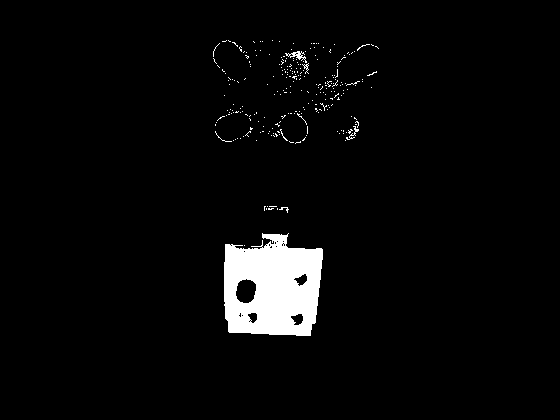

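```bash
python3 - <<'E'
from h import *; import pickle
np.set_printoptions(suppress=True,precision=1)
im,ci=pickle.load(open('w1.pkl','rb'))
hsv=cv2.cvtColor(im,cv2.COLOR_RGB2HSV)
blk=(hsv[...,0]<16)&(hsv[...,1]>145)&(hsv[...,2]>40); blk[170:]=0;blk[:,:195]=0;blk[:,400:]=0
c=big(cv2.morphologyEx(blk.astype(np.uint8),cv2.MORPH_CLOSE,np.ones((9,9)))); r=rect(ci,c,45); print('block',r)
g=cv2.createCLAHE(3,(4,4)).apply(im[195:345,205:345].max(2)); cv2.imwrite('pics/c1.png',cv2.resize(g,None,fx=4,fy=4,interpolation=cv2.INTER_CUBIC))
E
```

```text
block ((468.1568908691406, -288.0167541503906), (135.62208557128906, 207.92486572265625), 88.47614288330078)
```

View pics/c1.png

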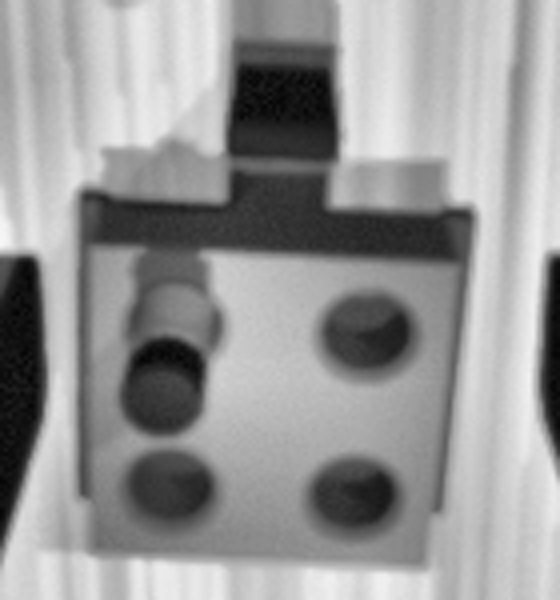

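```bash
cat >> h.py <<'E'
def fit2(A,B): # rigid A(local)->B(world)
    a=A.mean(0);b=B.mean(0);H=(A-a).T@(B-b);th=np.arctan2(H[0,1]-H[1,0],H[0,0]+H[1,1])
    R=np.array([[np.cos(th),-np.sin(th)],[np.sin(th),np.cos(th)]]);t=b-R@a
    return t,th,np.linalg.norm((A@R.T+t)-B,axis=1)
def app(t,th,p):
    R=np.array([[np.cos(th),-np.sin(th)],[np.sin(th),np.cos(th)]]);return np.atleast_2d(p)@R.T+t
H4=np.array([[36,-36],[-36,-36],[36,36],[-36,36]],float)
H6=np.array([[x,y] for y in(-36,36) for x in(72,0,-72)],float)
E
python3 - <<'E'
from h import *; import pickle
np.set_printoptions(suppress=True,precision=1)
im,ci=pickle.load(open('w1.pkl','rb'))
px=np.array([[90,247],[465,262],[428,570],[92,553]])/4+[205,195]
W=onplane(ci,px,45)[:,:2]; print(W)
t,th,e=fit2(np.array([[68,-68],[-68,-68],[-68,68],[68,68]],float),W); print('corners',t,th,e)
px=np.array([[368,336],[170,488],[354,496]])/4+[205,195]
W=onplane(ci,px,45)[:,:2]
t,th,e=fit2(np.array([[-36,-36],[36,36],[-36,36]],float),W); print('holes',t,th,e)
print(app(t,th,H4))
bt=np.array([468.2,-288.0]);bth=-np.radians(1.52)
h6=app(bt,bth,H6);print('blockholes',h6, proj(ci,np.c_[h6,np.full(6,120.)]))
s=app(t,th,[36,-36])[0]; print('short cap proj',proj(ci,[*s,96]), 'obs',np.array([163,395])/4+[205,195])
E
```

```text
[[561.7 -66.5]
 [424.  -60.3]
 [433.2  76.6]
 [567.9  68.4]]
corners [496.7   4.5] -0.05490088048663754 [1.  1.3 0.8 0.5]
holes [497.3   3.6] -0.060121788745754544 [0.4 0.2 0.5]
[[531.1 -34.5]
 [459.2 -30.1]
 [535.4  37.4]
 [463.6  41.7]]
blockholes [[ 539.2 -325.9]
 [ 467.2 -324. ]
 [ 395.3 -322.1]
 [ 541.1 -253.9]
 [ 469.2 -252. ]
 [ 397.2 -250.1]] [[226.3  54.9]
 [297.5  56.6]
 [368.3  59. ]
 [227.5 127.7]
 [294.8 129.3]
 [361.7 131.3]]
short cap proj [[245.7 294.9]] obs [245.8 293.8]
```

>>> {"op": "send_rows", "data": {"series": [[[-40, -11, 0], [0, 0, 0], 55], [[-40, -11, 0], [0, 0, 0], 55], [[-40, -11, 0], [0, 0, 0], 55], [[-39, -10, 0], [0, 0, 0], 55], [[0, 0, 40], [0, 0, 0], 55], [[0, 0, 40], [0, 0, 0], 55], [[0, 0, 40], [0, 0, 0], 55], [[0, 0, 0], [0, 0, 0], 55]]}}

```text
clock: 1.8
position: [527.9, -33.1, 201.5]
ee_rot: [-0.707, 0.707, 0.004, -0.005]
contact_force: [0.0, -0.2, 0.4]
gripper_width: 55.0
grasp_force: 0.0
```

```bash
python3 - <<'E'
from h import *
s=monitor.read_state(); print(s['clock'],s['position'],s['gripper_width'])
im,ci=snap('wrist','w2.png'); import pickle; pickle.dump((im,ci),open('w2.pkl','wb'))
E
```

```text
1.8 [527.90016971 -33.06434972 201.54626199] 54.98552688960536
```

View pics/w2.png

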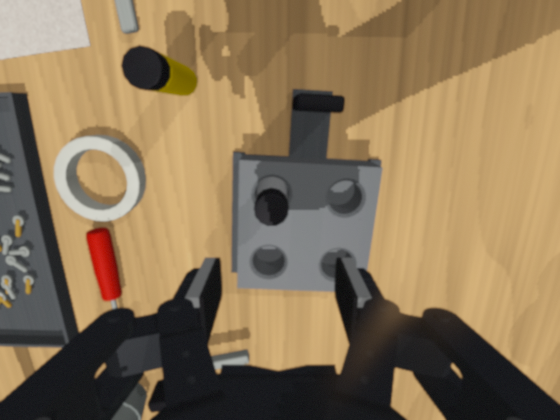

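```bash
python3 - <<'E'
from h import *; import pickle
np.set_printoptions(suppress=True,precision=1)
im,ci=pickle.load(open('w2.pkl','rb'))
print(monitor.read_state()['position'])
print('cap',onplane(ci,[[271,207]],96),'holes',onplane(ci,[[345,197],[268,261]],45))
print(onplane(ci,[[239,155],[380,166],[366,292],[238,288]],45))
E
```

```text
[530.6 -33.2 205.3]
cap [[535.9 -33.4  96. ]] holes [[464.2 -28.1  45. ]
 [540.1  40.7  45. ]]
[[566.4 -69.   45. ]
 [432.5 -58.7  45. ]
 [434.4  78.3  45. ]
 [572.6  72.6  45. ]]
```

>>> {"op": "send_rows", "data": {"series": [[[0, 0, 37], [0, 0, 0], 52], [[0, 0, 37], [0, 0, 0], 50], [[0, 0, 37], [0, 0, 0], 50], [[0, 0, 36], [0, 0, 0], 50], [[0, 0, 0], [0, 0, 0], 50], [[0, 0, 0], [0, 0, 0], 50]]}}

```text
clock: 2.45
position: [534.1, -32.8, 62.4]
ee_rot: [0.707, -0.707, 0.001, -0.001]
contact_force: [1.3, 0.1, 1.2]
gripper_width: 50.1
grasp_force: 0.0
```

>>> {"op": "send_rows", "data": {"series": [[[0, 0, 0], [0, 0, 0], 20], [[0, 0, 0], [0, 0, 0], 20], [[0, 0, 0], [0, 0, 0], 20], [[0, 0, 0], [0, 0, 0], 20]]}}

```text
clock: 2.85
position: [534.2, -32.7, 63.3]
ee_rot: [0.707, -0.707, 0.002, -0.002]
contact_force: [0.3, -0.0, 7.1]
gripper_width: 27.7
grasp_force: 58.8
```

```bash
python3 - <<'E'
from h import *; import pickle
np.set_printoptions(suppress=True,precision=1)
s=monitor.read_state(); print(s['clock'],s['position'],s['gripper_width'],s['grasp_force'],s['contact_force'])
E
```

```text
2.85 [534.2 -32.7  63.3] 27.660620386645352 58.764386773109436 [ 0.3 -0.   7.1]
```

>>> {"op": "send_rows", "data": {"series": [[[0, 0, -25], [0, 0, 0], 20], [[0, 0, -35], [0, 0, 0], 20], [[0, 0, -40], [0, 0, 0], 20], [[0, 0, -40], [0, 0, 0], 20], [[32, 20, 0], [0, 0, 0], 20], [[37, 23, 0], [0, 0, 0], 20], [[37, 24, 0], [0, 0, 0], 20], [[37, 24, 0], [0, 0, 0], 20]]}}

```text
clock: 3.65
position: [440.1, -177.0, 201.7]
ee_rot: [0.707, -0.707, 0.001, -0.001]
contact_force: [0.7, 0.1, -0.3]
gripper_width: 27.9
grasp_force: 59.4
```

>>> {"op": "send_rows", "data": {"series": [[[37, 24, 0], [0, 0, 0], 20], [[37, 22, 0], [0, 0, 0], 20], [[0, 0, 0], [0, 0, 0], 20], [[0, 0, 0], [0, 0, 0], 20], [[0, 0, 0], [0, 0, 0], 20]]}}

```text
clock: 4.15
position: [395.4, -249.7, 201.0]
ee_rot: [0.707, -0.707, 0.001, -0.0]
contact_force: [-0.7, 0.5, -0.2]
gripper_width: 27.6
grasp_force: 59.4
```

```bash
python3 - <<'E'
from h import *; import pickle
np.set_printoptions(suppress=True,precision=1)
s=monitor.read_state(); print(s['clock'],s['position'],s['ee_rot'].round(4),s['gripper_width'],s['grasp_force'],s['contact_force'])
im,ci=snap('side','s1.png')
E
```

```text
4.15 [ 395.4 -249.7  201. ] [ 0.7 -0.7  0.  -0. ] 27.62037175273427 59.3523645401001 [-0.7  0.5 -0.2]
```

View pics/s1.png

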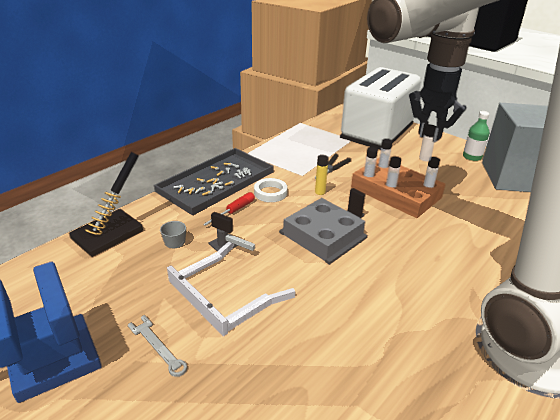

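>>> {"op": "send_rows", "data": {"series": [[[0, -1, 30], [0, 0, 0], 20], [[0, 0, 40], [0, 0, 0], 20], [[0, 0, 25], [0, 0, 0], 20], [[0, 0, 20], [0, 0, 0], 20], [[0, 0, 13], [0, 0, 0], 20], [[0, 0, 9], [0, 0, 0], 20], [[0, 0, 0], [0, 0, 0], 20]]}}

```text
clock: 4.9
position: [397.0, -249.3, 62.6]
ee_rot: [0.708, -0.707, 0.0, -0.0]
contact_force: [1.7, 0.3, -1.5]
gripper_width: 27.6
grasp_force: 62.7
```

>>> {"op": "send_rows", "data": {"series": [[[0, 0, 0], [0, 0, 0], 48], [[0, 0, 0], [0, 0, 0], 48], [[0, 0, -20], [0, 0, 0], 48], [[0, 0, -40], [0, 0, 0], 48], [[0, 0, -35], [0, 0, 0], 48], [[1, -36, 0], [0, 0, 0], 48], [[1, -36, 0], [0, 0, 0], 48], [[0, 0, 0], [0, 0, 0], 48]]}}

```text
clock: 5.7
position: [471.4, -252.3, 159.2]
ee_rot: [0.708, -0.707, 0.002, -0.001]
contact_force: [-0.6, 0.3, -0.4]
gripper_width: 47.9
grasp_force: 0.0
```

>>> {"op": "send_rows", "data": {"series": [[[0, 0, 20], [0, 0, 0], 48], [[0, 0, 35], [0, 0, 0], 48], [[0, 0, 20], [0, 0, 0], 48], [[0, 0, 0], [0, 0, 0], 48], [[0, 0, 0], [0, 0, 0], 48]]}}

```text
clock: 6.2
position: [467.7, -252.1, 83.8]
ee_rot: [0.707, -0.707, -0.0, 0.0]
contact_force: [0.6, -1.2, 0.2]
gripper_width: 47.8
grasp_force: 0.0
```

>>> {"op": "send_rows", "data": {"series": [[[0, 0, 0], [0, 0, 0], 20], [[0, 0, 0], [0, 0, 0], 20], [[0, 0, 0], [0, 0, 0], 20], [[0, 0, 0], [0, 0, 0], 20]]}}

```text
clock: 6.6
position: [469.1, -252.4, 85.1]
ee_rot: [0.707, -0.707, 0.002, -0.001]
contact_force: [0.3, 0.5, 6.8]
gripper_width: 27.5
grasp_force: 58.9
```

```bash
python3 - <<'E'
from h import *; import pickle
np.set_printoptions(suppress=True,precision=1)
s=monitor.read_state(); print(s['clock'],s['position'],s['gripper_width'],s['grasp_force'],s['contact_force'])
im,ci=snap('wrist','w3.png'); im2,ci2=snap('side','s3.png'); sc,_=snap('scene','sc3.png')
cv2.imwrite('pics/v3.png',np.hstack([cv2.resize(im2[90:270,250:470],None,fx=1.8,fy=1.8),cv2.resize(sc[180:360,80:300],None,fx=1.8,fy=1.8)])[:,:,::-1])
E
```

```text
6.6 [ 469.1 -252.4   85.1] 27.51557719013852 58.88654708862305 [0.3 0.5 6.8]
```

View pics/v3.png

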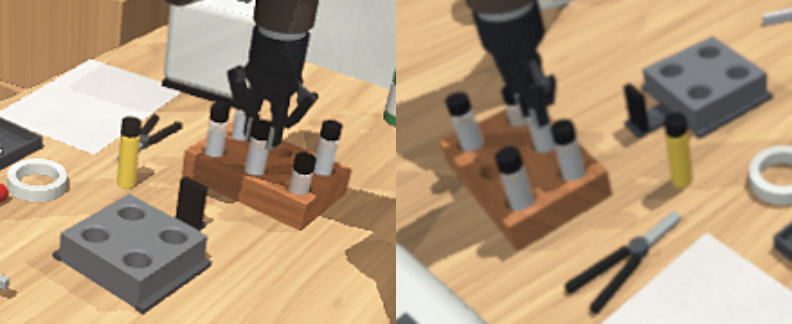

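```bash
cat >> h.py <<'E'
def chk():
    r=[]
    for n,(x,y) in (('side',(356,203)),('scene',(213,240))):
        im=get_image(n); w=im[y-35:y+35,x-35:x+35].max(2)<45
        w=cv2.morphologyEx(w.astype(np.uint8),cv2.MORPH_OPEN,np.ones((5,5)))
        k,lab,st,ce=cv2.connectedComponentsWithStats(w)
        r.append((n,[(int(st[i,4]),ce[i].round(1)) for i in range(1,k) if st[i,4]>40]))
    s=monitor.read_state(); print(s['clock'],s['position'].round(1),s['gripper_width'].__round__(1),s['contact_force'].round(1)); print(r)
E
python3 -c "
from h import *; chk()"
```

```text
6.85 [ 469.1 -252.4   85.1] 27.9 [-0.4 -0.2  6.9]
[('side', [(287, array([34.7, 35.4]))]), ('scene', [(174, array([35.9, 36.4])), (117, array([57. , 43.5]))])]
```

>>> {"op": "send_rows", "data": {"series": [[[0, 0, -25], [0, 0, 0], 20], [[0, 0, -35], [0, 0, 0], 20], [[0, 0, -40], [0, 0, 0], 20], [[0, 0, -35], [0, 0, 0], 20], [[-36, 1, 0], [0, 0, 0], 20], [[-43, 1, 0], [0, 0, 0], 20], [[-43, 1, 0], [0, 0, 0], 20], [[-43, 1, 0], [0, 0, 0], 20]]}}

```text
clock: 7.65
position: [463.2, -85.6, 218.4]
ee_rot: [-0.707, 0.707, 0.0, 0.0]
contact_force: [0.9, 0.6, -0.2]
gripper_width: 27.7
grasp_force: 60.1
```

>>> {"op": "send_rows", "data": {"series": [[[-43, 1, 0], [0, 0, 0], 20], [[-43, 1, 0], [0, 0, 0], 20], [[-43, 0, 0], [0, 0, 0], 20], [[0, 0, 0], [0, 0, 0], 20], [[0, 0, 0], [0, 0, 0], 20], [[0, 0, 0], [0, 0, 0], 20]]}}

```text
clock: 8.25
position: [461.6, 41.5, 218.2]
ee_rot: [-0.707, 0.707, 0.0, -0.0]
contact_force: [-0.4, 0.6, -1.0]
gripper_width: 27.6
grasp_force: 60.1
```

```bash
python3 -c "
from h import *; chk()"
```

```text
8.35 [461.8  41.  218.2] 27.6 [-0.2 -0.5 -0.9]
[('side', [(325, array([34.8, 34.3]))]), ('scene', [(207, array([35.8, 35.9])), (122, array([56.6, 43.6]))])]
```

>>> {"op": "send_rows", "data": {"series": [[[-1, -1, 30], [0, 0, 0], 20], [[0, 0, 40], [0, 0, 0], 20], [[0, 0, 25], [0, 0, 0], 20], [[0, 0, 20], [0, 0, 0], 20], [[0, 0, 12], [0, 0, 0], 20], [[0, 0, 6], [0, 0, 0], 20], [[0, 0, 0], [0, 0, 0], 20]]}}

```text
clock: 9.05
position: [463.3, 42.2, 85.5]
ee_rot: [-0.707, 0.708, -0.0, -0.0]
contact_force: [0.1, 0.6, -1.2]
gripper_width: 27.9
grasp_force: 59.9
```

>>> {"op": "send_rows", "data": {"series": [[[0, 0, 0], [0, 0, 0], 48], [[0, 0, 0], [0, 0, 0], 48], [[0, 0, -20], [0, 0, 0], 48], [[0, 0, -30], [0, 0, 0], 48], [[0, 0, -30], [0, 0, 0], 48], [[40, -11, 0], [0, 0, 0], 48], [[43, -11, 0], [0, 0, 0], 48], [[43, -11, 0], [0, 0, 0], 48]]}}

```text
clock: 9.85
position: [496.5, -84.1, 166.3]
ee_rot: [0.708, -0.707, 0.001, -0.001]
contact_force: [0.3, 0.6, -0.3]
gripper_width: 48.1
grasp_force: 0.0
```

>>> {"op": "send_rows", "data": {"series": [[[43, -11, 0], [0, 0, 0], 48], [[43, -11, 0], [0, 0, 0], 48], [[43, -11, 0], [0, 0, 0], 48], [[41, -12, 0], [0, 0, 0], 48], [[0, 0, 0], [0, 0, 0], 48], [[0, 0, 0], [0, 0, 0], 48]]}}

```text
clock: 10.45
position: [540.6, -254.0, 164.9]
ee_rot: [-0.706, 0.708, 0.0, -0.0]
contact_force: [-0.3, -0.3, 0.1]
gripper_width: 48.4
grasp_force: 0.0
```

```bash
python3 -c "
from h import *; chk()"
```

```text
10.55 [ 540.6 -252.5  165.3] 47.9 [-0.3  0.7 -0.4]
[('side', [(287, array([34.7, 35.4]))]), ('scene', [(169, array([35.8, 36.1])), (117, array([57. , 43.6]))])]
```

>>> {"op": "send_rows", "data": {"series": [[[1, 0, 25], [0, 0, 0], 48], [[0, 0, 35], [0, 0, 0], 48], [[0, 0, 21], [0, 0, 0], 48], [[0, 0, 0], [0, 0, 0], 48], [[0, 0, 0], [0, 0, 20], 20]]}}

```text
clock: 11.05
position: [541.3, -253.0, 85.0]
ee_rot: [-0.652, 0.759, -0.0, -0.0]
contact_force: [0.3, 0.3, 1.2]
gripper_width: 34.8
grasp_force: 0.0
```

I mistyped a turn in that last row. It was capped at 0.15 rad, so I'll undo it before gripping.

>>> {"op": "send_rows", "data": {"series": [[[0, 0, 0], [0, 0, 0], 48], [[0, 0, 0], [0, 0, -0.149], 48], [[0, 0, 0], [0, 0, 0], 48], [[0, 0, 0], [0, 0, 0], 20], [[0, 0, 0], [0, 0, 0], 20], [[0, 0, 0], [0, 0, 0], 20], [[0, 0, 0], [0, 0, 0], 20]]}}

```text
clock: 11.75
position: [541.7, -254.1, 85.4]
ee_rot: [-0.707, 0.707, -0.001, 0.0]
contact_force: [0.2, 1.5, 5.2]
gripper_width: 27.6
grasp_force: 59.0
```

```bash
python3 -c "
from h import *; chk(); print(monitor.read_state()['ee_rot'].round(4),monitor.read_state()['grasp_force'])"
```

```text
11.85 [ 541.7 -254.1   85.4] 27.7 [0.4 0.7 5.5]
[('side', [(285, array([34.7, 35.4]))]), ('scene', [(176, array([35.9, 36.5])), (116, array([57. , 43.5]))])]
[-7.068e-01  7.075e-01 -9.000e-04  4.000e-04] 58.95568549633026
```

>>> {"op": "send_rows", "data": {"series": [[[0, 0, -25], [0, 0, 0], 20], [[0, 0, -35], [0, 0, 0], 20], [[0, 0, -40], [0, 0, 0], 20], [[0, 0, -35], [0, 0, 0], 20], [[-36, 1, 0], [0, 0, 0], 20], [[-43, 1, 0], [0, 0, 0], 20], [[-43, 1, 0], [0, 0, 0], 20], [[-43, 1, 0], [0, 0, 0], 20]]}}

```text
clock: 12.65
position: [536.2, -87.6, 218.6]
ee_rot: [-0.706, 0.708, 0.001, -0.0]
contact_force: [0.2, 0.1, -0.2]
gripper_width: 27.7
grasp_force: 60.0
```

>>> {"op": "send_rows", "data": {"series": [[[-43, 1, 0], [0, 0, 0], 20], [[-43, 1, 0], [0, 0, 0], 20], [[-41, 0, 0], [0, 0, 0], 20], [[0, 0, 0], [0, 0, 0], 20], [[0, 0, 0], [0, 0, 0], 20], [[0, 0, 0], [0, 0, 0], 20]]}}

```text
clock: 13.25
position: [534.9, 37.4, 218.8]
ee_rot: [-0.706, 0.708, 0.0, -0.001]
contact_force: [0.3, -0.7, -1.1]
gripper_width: 27.7
grasp_force: 60.0
```

```bash
python3 -c "
from h import *; chk()"
```

```text
13.35 [535.1  36.9 219. ] 27.6 [ 0.3 -0.7 -0.8]
[('side', [(329, array([34.5, 34.4])), (154, array([ 6.6, 41.7]))]), ('scene', [(203, array([35.9, 36.2])), (123, array([56.6, 43.7]))])]
```

>>> {"op": "send_rows", "data": {"series": [[[-1, 0, 30], [0, 0, 0], 20], [[0, 0, 40], [0, 0, 0], 20], [[0, 0, 25], [0, 0, 0], 20], [[0, 0, 20], [0, 0, 0], 20], [[0, 0, 12], [0, 0, 0], 20], [[0, 0, 7], [0, 0, 0], 20], [[0, 0, 0], [0, 0, 0], 20]]}}

```text
clock: 14.05
position: [536.0, 38.6, 86.0]
ee_rot: [-0.707, 0.708, -0.0, 0.0]
contact_force: [0.3, -0.7, -0.8]
gripper_width: 27.6
grasp_force: 59.9
```

>>> {"op": "send_rows", "data": {"series": [[[0, 0, 0], [0, 0, 0], 48], [[0, 0, 0], [0, 0, 0], 48], [[0, 0, -20], [0, 0, 0], 48], [[0, 0, -30], [0, 0, 0], 48], [[0, 0, -30], [0, 0, 0], 48], [[40, 0, 0], [0, 0, 0], 48], [[44, -1, 0], [0, 0, 0], 48], [[44, -1, 0], [0, 0, 0], 48]]}}

```text
clock: 14.85
position: [537.4, -89.9, 166.4]
ee_rot: [0.707, -0.707, 0.001, -0.001]
contact_force: [1.0, 0.2, 0.1]
gripper_width: 48.3
grasp_force: 0.0
```

>>> {"op": "send_rows", "data": {"series": [[[44, -1, 0], [0, 0, 0], 48], [[44, 0, 0], [0, 0, 0], 48], [[44, 0, 0], [0, 0, 0], 48], [[44, 0, 0], [0, 0, 0], 48], [[44, 0, 0], [0, 0, 0], 48], [[17, 0, 0], [0, 0, 0], 48], [[0, 0, 0], [0, 0, 0], 48], [[0, 0, 0], [0, 0, 0], 48]]}}

```text
clock: 15.65
position: [537.7, -325.7, 165.2]
ee_rot: [-0.707, 0.708, 0.0, 0.0]
contact_force: [0.1, 0.7, 0.1]
gripper_width: 48.1
grasp_force: 0.0
```

```bash
python3 -c "
from h import *; chk()"
```

```text
15.75 [ 538.1 -324.8  165.6] 48.0 [0.3 0.2 0.9]
[('side', [(284, array([34.8, 35.5]))]), ('scene', [(174, array([35.9, 36.4])), (113, array([57. , 43.6]))])]
```

>>> {"op": "send_rows", "data": {"series": [[[0, -1, 25], [0, 0, 0], 48], [[0, 0, 35], [0, 0, 0], 48], [[0, 0, 21], [0, 0, 0], 48], [[0, 0, 0], [0, 0, 0], 48], [[0, 0, 0], [0, 0, 0], 20], [[0, 0, 0], [0, 0, 0], 20], [[0, 0, 0], [0, 0, 0], 20], [[0, 0, 0], [0, 0, 0], 20]]}}

```text
clock: 16.55
position: [539.9, -326.2, 86.1]
ee_rot: [-0.707, 0.707, -0.001, 0.001]
contact_force: [-0.9, 1.2, 3.5]
gripper_width: 27.7
grasp_force: 59.4
```

```bash
python3 -c "
from h import *; chk()"
```

```text
16.65 [ 539.9 -326.2   86. ] 27.7 [0.4 2.  5.3]
[('side', [(282, array([34.8, 35.6]))]), ('scene', [(169, array([35.8, 36.2])), (110, array([57. , 43.9]))])]
```

>>> {"op": "send_rows", "data": {"series": [[[0, 0, -25], [0, 0, 0], 20], [[0, 0, -35], [0, 0, 0], 20], [[0, 0, -40], [0, 0, 0], 20], [[0, 0, -35], [0, 0, 0], 20], [[-36, 2, 0], [0, 0, 0], 20], [[-43, 2, 0], [0, 0, 0], 20], [[-43, 1, 0], [0, 0, 0], 20], [[-43, 1, 0], [0, 0, 0], 20]]}}

```text
clock: 17.45
position: [532.3, -159.7, 219.1]
ee_rot: [-0.706, 0.708, 0.0, -0.0]
contact_force: [1.0, -0.1, -0.4]
gripper_width: 27.6
grasp_force: 60.0
```

>>> {"op": "send_rows", "data": {"series": [[[-43, 1, 0], [0, 0, 0], 20], [[-43, 1, 0], [0, 0, 0], 20], [[-41, 1, 0], [0, 0, 0], 20], [[0, 0, 0], [0, 0, 0], 20], [[0, 0, 0], [0, 0, 0], 20], [[0, 0, 0], [0, 0, 0], 20]]}}

```text
clock: 18.05
position: [530.0, -34.5, 219.1]
ee_rot: [-0.707, 0.708, 0.0, -0.0]
contact_force: [-0.7, -1.1, -0.5]
gripper_width: 27.7
grasp_force: 60.0
```

```bash
python3 -c "
from h import *; chk()"
```

```text
18.15 [530.1 -35.  219.1] 27.7 [ 0.5 -0.  -0.5]
[('side', [(334, array([34.6, 34.2])), (79, array([ 6.6, 44.8]))]), ('scene', [(192, array([36.2, 36.8])), (119, array([56.8, 43.7]))])]
```

>>> {"op": "send_rows", "data": {"series": [[[0, 0, 30], [0, 0, 0], 20], [[0, 0, 40], [0, 0, 0], 20], [[0, 0, 25], [0, 0, 0], 20], [[0, 0, 20], [0, 0, 0], 20], [[0, 0, 12], [0, 0, 0], 20], [[0, 0, 7], [0, 0, 0], 20], [[0, 0, 0], [0, 0, 0], 20]]}}

```text
clock: 18.85
position: [530.9, -34.6, 85.8]
ee_rot: [-0.707, 0.708, -0.0, 0.0]
contact_force: [0.9, -0.9, -0.3]
gripper_width: 27.8
grasp_force: 62.3
```

>>> {"op": "send_rows", "data": {"series": [[[0, 0, 0], [0, 0, 0], 48], [[0, 0, 0], [0, 0, 0], 48], [[0, 0, -20], [0, 0, 0], 48], [[0, 0, -30], [0, 0, 0], 48], [[0, 0, -30], [0, 0, 0], 48], [[38, 18, 0], [0, 0, 0], 48], [[41, 20, 0], [0, 0, 0], 48], [[41, 20, 0], [0, 0, 0], 48]]}}

```text
clock: 19.65
position: [471.1, -154.7, 165.8]
ee_rot: [0.707, -0.707, 0.0, -0.0]
contact_force: [0.7, 0.1, -0.3]
gripper_width: 47.9
grasp_force: 0.0
```

>>> {"op": "send_rows", "data": {"series": [[[41, 20, 0], [0, 0, 0], 48], [[42, 20, 0], [0, 0, 0], 48], [[42, 20, 0], [0, 0, 0], 48], [[42, 18, 0], [0, 0, 0], 48], [[0, 0, 0], [0, 0, 0], 48], [[0, 0, 0], [0, 0, 0], 48], [[0, 0, 0], [0, 0, 0], 48]]}}

```text
clock: 20.35
position: [394.0, -320.3, 165.3]
ee_rot: [-0.707, 0.707, 0.0, 0.0]
contact_force: [0.0, -0.1, -0.0]
gripper_width: 48.4
grasp_force: 0.0
```

```bash
python3 -c "
from h import *; chk()"
```

```text
20.45 [ 394.4 -319.9  165.4] 48.3 [ 0.1 -0.5 -0.2]
[('side', [(283, array([34.8, 35.6])), (45, array([ 9., 45.]))]), ('scene', [(52, array([66.6,  5.2])), (174, array([35.9, 36.5])), (116, array([56.9, 43.6]))])]
```

Aim at (395.3, -322): 2 mm more along tool x.

>>> {"op": "send_rows", "data": {"series": [[[2, -1, 25], [0, 0, 0], 48], [[0, 0, 35], [0, 0, 0], 48], [[0, 0, 21], [0, 0, 0], 48], [[0, 0, 0], [0, 0, 0], 48], [[0, 0, 0], [0, 0, 0], 20], [[0, 0, 0], [0, 0, 0], 20], [[0, 0, 0], [0, 0, 0], 20], [[0, 0, 0], [0, 0, 0], 20]]}}

```text
clock: 21.25
position: [395.8, -323.1, 85.6]
ee_rot: [-0.707, 0.707, -0.001, 0.001]
contact_force: [-0.5, 0.9, 3.0]
gripper_width: 27.8
grasp_force: 59.2
```

```bash
python3 -c "
from h import *; chk()"
```

```text
21.35 [ 395.8 -323.2   85.6] 27.5 [-0.1  1.   5.8]
[('side', [(196, array([34.2, 33.4]))]), ('scene', [(53, array([66.5,  5.1])), (170, array([35.8, 36.1])), (116, array([56.9, 43.6]))])]
```

>>> {"op": "send_rows", "data": {"series": [[[0, 0, -25], [0, 0, 0], 20], [[0, 0, -35], [0, 0, 0], 20], [[0, 0, -40], [0, 0, 0], 20], [[0, 0, -35], [0, 0, 0], 20], [[-36, -9, 0], [0, 0, 0], 20], [[-43, -9, 0], [0, 0, 0], 20], [[-43, -9, 0], [0, 0, 0], 20], [[-43, -9, 0], [0, 0, 0], 20]]}}

```text
clock: 22.15
position: [430.7, -156.5, 219.3]
ee_rot: [-0.706, 0.708, 0.0, 0.0]
contact_force: [0.9, 0.1, -0.6]
gripper_width: 27.6
grasp_force: 60.0
```

>>> {"op": "send_rows", "data": {"series": [[[-43, -9, 0], [0, 0, 0], 20], [[-43, -9, 0], [0, 0, 0], 20], [[-42, -9, 0], [0, 0, 0], 20], [[0, 0, 0], [0, 0, 0], 20], [[0, 0, 0], [0, 0, 0], 20], [[0, 0, 0], [0, 0, 0], 20]]}}

```text
clock: 22.75
position: [457.7, -30.5, 219.1]
ee_rot: [-0.706, 0.708, 0.0, -0.0]
contact_force: [0.3, 0.5, -0.9]
gripper_width: 27.5
grasp_force: 60.0
```

```bash
python3 -c "
from h import *; chk()"
```

```text
22.85 [457.8 -30.9 219.2] 27.5 [-0.1  0.  -0.3]
[('side', [(303, array([34.9, 34.9]))]), ('scene', [(53, array([66.5,  5.1])), (195, array([35.4, 35.3])), (111, array([57. , 43.9]))])]
```

>>> {"op": "send_rows", "data": {"series": [[[-1, -1, 30], [0, 0, 0], 20], [[0, 0, 40], [0, 0, 0], 20], [[0, 0, 25], [0, 0, 0], 20], [[0, 0, 20], [0, 0, 0], 20], [[0, 0, 12], [0, 0, 0], 20], [[0, 0, 7], [0, 0, 0], 20], [[0, 0, 0], [0, 0, 0], 20]]}}

```text
clock: 23.55
position: [459.6, -29.8, 85.8]
ee_rot: [-0.706, 0.708, -0.0, -0.0]
contact_force: [0.0, 0.2, -0.4]
gripper_width: 27.6
grasp_force: 59.9
```

>>> {"op": "send_rows", "data": {"series": [[[0, 0, 0], [0, 0, 0], 48], [[0, 0, 0], [0, 0, 0], 48], [[0, 0, -20], [0, 0, 0], 48], [[0, 0, -35], [0, 0, 0], 48], [[0, 0, -45], [0, 0, 0], 55], [[0, 0, -45], [0, 0, 0], 60], [[0, 0, -45], [0, 0, 0], 60], [[0, 0, -45], [0, 0, 0], 60]]}}

```text
clock: 24.35
position: [458.7, -29.2, 322.7]
ee_rot: [-0.707, 0.708, -0.0, 0.001]
contact_force: [1.2, 0.8, -0.3]
gripper_width: 60.2
grasp_force: 0.0
```

>>> {"op": "send_rows", "data": {"series": [[[-40, -9, 0], [0, 0, 0], 60], [[-40, -9, 0], [0, 0, 0], 60], [[-40, -9, 0], [0, 0, 0], 60], [[-40, -9, 0], [0, 0, 0], 60], [[-40, -9, 0], [0, 0, 0], 60], [[-40, -9, 0], [0, 0, 0], 60], [[-40, -9, 0], [0, 0, 0], 60], [[-40, -9, 0], [0, 0, 0], 60]]}}

```text
clock: 25.15
position: [531.6, 292.5, 320.6]
ee_rot: [-0.707, 0.707, -0.0, 0.0]
contact_force: [1.3, -0.0, 0.2]
gripper_width: 60.0
grasp_force: 0.0
```

>>> {"op": "send_rows", "data": {"series": [[[-35, -9, 0], [0, 0, 0], 60], [[0, 0, 0], [0, 0, 0], 60], [[0, 0, 0], [0, 0, 0], 60], [[0, 0, 0], [0, 0, 0], 60]]}}

```text
clock: 25.55
position: [540.5, 325.2, 320.5]
ee_rot: [-0.707, 0.708, -0.0, -0.0]
contact_force: [0.0, -0.4, -0.3]
gripper_width: 60.2
grasp_force: 0.0
```

```bash
python3 - <<'E'
from h import *; import pickle
chk()
im,ci=snap('wrist','w4.png'); pickle.dump((im,ci),open('w4.pkl','wb'))
E
```

```text
25.65 [540.5 324.9 321. ] 60.1 [ 0.3 -0.6 -0.3]
[('side', [(251, array([34.1, 35.3])), (79, array([ 6.6, 44.8]))]), ('scene', [(56, array([66.6,  5.3])), (175, array([35.9, 36.5])), (115, array([57. , 43.7]))])]
```

View pics/w4.png

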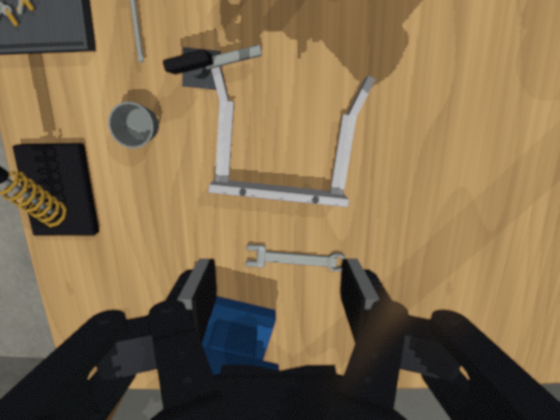

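```bash
python3 - <<'E'
from h import *; import pickle
im,ci=pickle.load(open('w4.pkl','rb'))
g=im[35:210,155:380]; cv2.imwrite('pics/c4.png',cv2.resize(g,None,fx=3.4,fy=3.4,interpolation=cv2.INTER_CUBIC)[:,:,::-1])
E
```

```text
(no output)
```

View pics/c4.png

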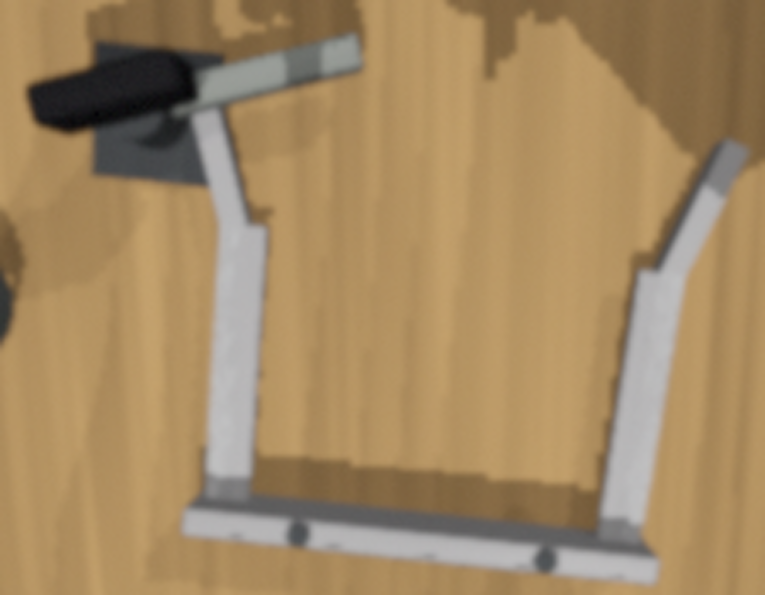

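```bash
python3 - <<'E'
from h import *; import pickle
np.set_printoptions(suppress=True,precision=2)
im,ci=pickle.load(open('w4.pkl','rb'))
Z=lambda p:np.array(p,float)/3.4+[155,35]
L=np.array([[74,-40],[74,70],[-74,-40],[-74,70]],float)
W=onplane(ci,Z([[268,225],[252,497],[639,268],[600,536]]),18)[:,:2]
t,th,e=fit2(L,W); print('dock',t,th,e); print(W)
S=onplane(ci,Z([[192,507],[655,557]]),40)[:,:2]; d=S[0]-S[1]; print('stop',S,np.arctan2(d[1],d[0]))
R=app(np.zeros(2),-th,S-t); print('stop in dock',R)
piv=app(t,th,[122,-78])[0]
B=onplane(ci,Z([[359,51],[205,92]]),34)[:,:2]; d=B[0]-B[1]; print('bar',B,'ang',np.arctan2(d[1],d[0])-th-np.pi,'piv',piv,'len',np.hypot(*(B[0]-piv)))
d=B[0]-piv; print('ang from pivot',(np.arctan2(d[1],d[0])-th-np.pi)%(2*np.pi))
c=np.array([[0,-1],[0,0]])
G=onplane(ci,Z([[35,95],[185,62]]),82)[:,:2]; print('grip ends',G, G.mean(0),'ideal px of pivot82',(proj(ci,[*piv,82])-[155,35])*3.4)
E
```

```text
dock [530.2 285. ] -0.10852775991033455 [0.5  1.56 1.65 0.02]
[[599.08 237.57]
 [610.15 345.58]
 [453.84 253.86]
 [464.24 362.61]]
stop [[630.81 344.77]
 [445.37 365.72]] -0.11253052119731012
stop in dock [[ 93.54  70.32]
 [-93.08  71.07]]
bar [[561.89 178.03]
 [618.18 191.44]] ang -5.940829946491723 piv [643.04 194.24] len 82.7560320898153
ang from pivot 0.30570283871642623
grip ends [[664.95 198.1 ]
 [615.48 188.83]] [640.21 193.46] ideal px of pivot82 [[101.03  81.18]]
```

>>> {"op": "send_rows", "data": {"series": [[[30, -24, 0], [0, 0, 0], 55], [[34, -26, 0], [0, 0, 0], 55], [[34, -26, 0], [0, 0, 0], 55], [[33, -26, 0], [0, 0, 0], 55], [[0, 0, 18], [0, 0, 0.14], 55], [[0, 0, 18], [0, 0, 0.14], 55], [[0, 0, 18], [0, 0, 0.14], 55], [[0, 0, 18], [0, 0, 0.14], 55]]}}

```text
clock: 26.5
position: [642.4, 193.8, 248.3]
ee_rot: [-0.481, 0.877, 0.0, 0.0]
contact_force: [-0.2, 0.6, -0.1]
gripper_width: 55.0
grasp_force: 0.0
```

>>> {"op": "send_rows", "data": {"series": [[[0, 0, 18], [0, 0, 0.14], 55], [[0, 0, 18], [0, 0, 0.14], 55], [[0, 0, 18], [0, 0, 0.14], 55], [[0, 0, 18], [0, 0, 0.14], 55], [[0, 0, 18], [0, 0, 0.14], 55], [[0, 0, 18], [0, 0, 0.11], 55], [[0, 0, 0], [0, 0, 0], 55], [[0, 0, 0], [0, 0, 0], 55]]}}

```text
clock: 27.3
position: [642.7, 194.4, 141.0]
ee_rot: [-0.101, 0.995, -0.0, 0.0]
contact_force: [1.1, 0.5, 0.5]
gripper_width: 54.6
grasp_force: 0.0
```

```bash
cat >> h.py <<'E'
from scipy.spatial.transform import Rotation as Ro
def st(goal=None):
    s=monitor.read_state(); R=Ro.from_quat(s['ee_rot']).as_matrix()
    print(round(s['clock'],2),s['position'].round(1),'toolx ang',round(np.arctan2(R[1,0],R[0,0]),3),'z',R[:,2].round(3),'w',round(s['gripper_width'],1),round(s['grasp_force']),s['contact_force'].round(1),'j',s['joints'].round(2))
    if goal is not None: print('tool shift',(R.T@(np.array(goal)-s['position'])).round(1))
E
python3 -c "
from h import *; st([643,194,52]); chk()"
```

```text
27.3 [642.7 194.4 141. ] toolx ang -2.94 z [ 0.001 -0.    -1.   ] w 54.6 0 [1.1 0.5 0.5] j [ 0.53  0.53  0.01  0.   -1.05 -1.9 ]
tool shift [-0.2 -0.4 89. ]
27.4 [643.2 194.9 142. ] 54.8 [-0.2 -0.3 -0.1]
[('side', [(253, array([34.1, 35.2])), (148, array([ 6.6, 42.1]))]), ('scene', [(58, array([66.2,  5.1])), (177, array([35.8, 35.7])), (115, array([57. , 43.7]))])]
```

>>> {"op": "send_rows", "data": {"series": [[[0, 0, 30], [0, 0, 0], 52], [[0, 0, 35], [0, 0, 0], 52], [[0, 0, 22], [0, 0, 0], 52], [[0, 0, 0], [0, 0, 0], 52], [[0, 0, 0], [0, 0, 0], 6], [[0, 0, 0], [0, 0, 0], 6], [[0, 0, 0], [0, 0, 0], 6], [[0, 0, 0], [0, 0, 0], 6]]}}

```text
clock: 28.2
position: [643.9, 194.6, 56.0]
ee_rot: [-0.1, 0.995, 0.0, 0.002]
contact_force: [-0.6, -3.7, 6.1]
gripper_width: 13.3
grasp_force: 59.7
```

```bash
python3 -c "
from h import *; st([643,194,52])"
```

```text
28.2 [643.9 194.6  56. ] toolx ang -2.941 z [ 0.004  0.    -1.   ] w 13.3 60 [-0.6 -3.7  6.1] j [ 0.53  0.62 -0.07  0.   -0.88 -1.91]
tool shift [ 1.  -0.4  4. ]
```

>>> {"op": "send_rows", "data": {"series": [[[0, 0, 0], [0, 0, -0.1], 6], [[0, 0, 0], [0, 0, -0.14], 6], [[0, 0, 0], [0, 0, -0.14], 6], [[0, 0, 0], [0, 0, -0.14], 6], [[0, 0, 0], [0, 0, -0.14], 6], [[0, 0, 0], [0, 0, -0.14], 6], [[0, 0, 0], [0, 0, -0.14], 6], [[0, 0, 0], [0, 0, -0.14], 6]]}}

```text
clock: 29.0
position: [644.0, 194.5, 56.0]
ee_rot: [-0.599, 0.801, -0.001, 0.002]
contact_force: [1.3, -3.9, 6.0]
gripper_width: 12.9
grasp_force: 59.7
```

>>> {"op": "send_rows", "data": {"series": [[[0, 0, 0], [0, 0, -0.11], 6], [[0, 0, 0], [0, 0, 0], 6], [[0, 0, 0], [0, 0, 0], 6]]}}

```text
clock: 29.3
position: [644.0, 194.5, 56.0]
ee_rot: [-0.64, 0.768, -0.001, 0.002]
contact_force: [1.7, -4.3, 5.9]
gripper_width: 12.7
grasp_force: 59.7
```

```bash
python3 -c "
from h import *; st([643,194,52]);print(monitor.read_state()['wrist_torque'])"
```

```text
29.3 [644.  194.5  56. ] toolx ang -1.752 z [ 0.004  0.001 -1.   ] w 12.7 60 [ 1.7 -4.3  5.9] j [ 0.53  0.62 -0.07  0.   -0.88 -0.72]
tool shift [0.6 0.9 4. ]
[-0.95835565 -0.02557873 -0.12633794]
```

>>> {"op": "send_rows", "data": {"series": [[[0, 0, 0], [0, 0, 0], 50], [[0, 0, 0], [0, 0, 0], 50], [[0, 0, -30], [0, 0, 0], 50], [[0, 0, -45], [0, 0, 0], 50], [[0, 0, -45], [0, 0, 0], 50], [[20, 8, -45], [0, 0, 0], 50], [[30, 12, -36], [0, 0, 0], 50], [[35, 15, -30], [0, 0, 0], 50]]}}

```text
clock: 30.1
position: [592.5, 118.0, 286.3]
ee_rot: [-0.641, 0.768, -0.0, 0.001]
contact_force: [1.3, 0.3, 0.7]
gripper_width: 50.1
grasp_force: 0.0
```

>>> {"op": "send_rows", "data": {"series": [[[40, 17, -24], [0, 0, 0], 50], [[40, 17, -20], [0, 0, 0], 50], [[40, 16, 0], [0, 0, 0], 50], [[41, 16, 0], [0, 0, 0], 50], [[0, 0, 0], [0, 0, 0], 50], [[0, 0, 0], [0, 0, 0], 50], [[0, 0, 0], [0, 0, 0], 50]]}}

```text
clock: 30.8
position: [499.1, -28.2, 328.1]
ee_rot: [-0.641, 0.768, 0.0, 0.0]
contact_force: [-0.8, -0.1, -0.3]
gripper_width: 49.9
grasp_force: 0.0
```

```bash
python3 - <<'E'
from h import *; import pickle
st(); chk()
im,ci=snap('wrist','w5.png'); pickle.dump((im,ci),open('w5.pkl','wb'))
t=np.array([497,4.]);th=-.0575
P=app(t,th,[[-20,-129],[20,-129],[20,-115],[-20,-115]]); print(proj(ci,np.c_[P,np.full(4,72.)]).round())
E
```

```text
30.8 [499.1 -28.2 328.1] toolx ang -1.751 z [-0.  0. -1.] w 49.9 0 [-0.8 -0.1 -0.3] j [ 0.27  0.11 -0.12 -0.   -1.34 -0.45]
30.9 [499.3 -27.9 327.8] 49.9 [ 0.  -0.1 -0.1]
[('side', [(286, array([34.4, 34.3])), (79, array([ 6.6, 44.8]))]), ('scene', [(53, array([66.5,  5.1])), (179, array([35.8, 36.2])), (115, array([57. , 43.6]))])]
[[288.  89.]
 [254.  94.]
 [256. 106.]
 [290. 102.]]
```

View pics/w5.png

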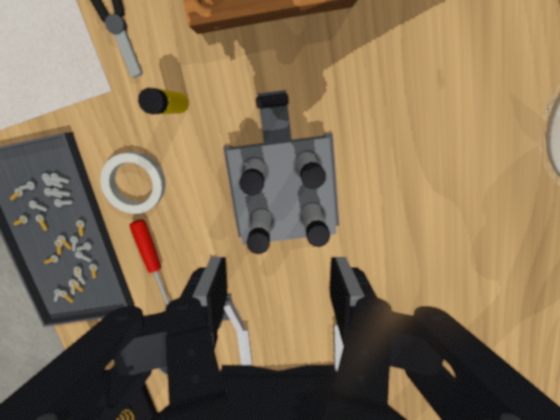

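>>> {"op": "send_rows", "data": {"series": [[[0, 0, 0], [0, 0, 0.145], 50], [[0, 0, 0], [0, 0, 0.145], 50], [[0, 0, 0], [0, 0, 0.145], 50], [[0, 0, 0], [0, 0, 0.145], 50], [[0, 0, 0], [0, 0, 0.145], 50], [[0, 0, 0], [0, 0, 0.145], 50], [[0, 0, 0], [0, 0, 0.145], 50], [[0, 0, 0], [0, 0, 0.145], 50]]}}

```text
clock: 31.75
position: [499.3, -28.1, 327.8]
ee_rot: [-0.112, 0.994, -0.0, -0.0]
contact_force: [-0.4, 0.1, 0.2]
gripper_width: 50.4
grasp_force: 0.0
```

>>> {"op": "send_rows", "data": {"series": [[[0, 0, 0], [0, 0, 0.145], 50], [[0, 0, 0], [0, 0, 0.145], 50], [[1, -30, 0], [0, 0, 0], 50], [[1, -30, 20], [0, 0, 0], 50], [[2, -30, 30], [0, 0, 0], 50], [[0, 0, 45], [0, 0, 0], 50], [[0, 0, 45], [0, 0, 0], 50], [[0, 0, 30], [0, 0, 0], 50]]}}

```text
clock: 32.55
position: [488.2, -118.1, 155.0]
ee_rot: [0.03, 1.0, 0.0, -0.002]
contact_force: [1.0, -0.7, 0.3]
gripper_width: 49.9
grasp_force: 0.0
```

>>> {"op": "send_rows", "data": {"series": [[[0, 0, 0], [0, 0, 0], 50], [[0, 0, 0], [0, 0, 0], 50]]}}

```text
clock: 32.75
position: [490.4, -118.2, 158.7]
ee_rot: [0.029, 1.0, -0.0, -0.0]
contact_force: [0.7, -0.4, 0.7]
gripper_width: 49.9
grasp_force: 0.0
```

```bash
python3 - <<'E'
from h import *; import pickle
st([490,-117.8,38]); chk()
im,ci=pickle.load(open('w5.pkl','rb'))
P=app(np.array([497,4.]),-.0575,H4); print(proj(ci,np.c_[P,np.full(4,120.)]).round())
E
```

```text
32.75 [ 490.4 -118.2  158.7] toolx ang 3.083 z [-0.    -0.001 -1.   ] w 49.9 0 [ 0.7 -0.4  0.7] j [ 0.09  0.25 -0.39  0.   -0.93 -1.72]
tool shift [  0.5   0.5 120.7]
32.85 [ 491.2 -118.2  160.3] 50.0 [ 0.2 -1.4 -0.7]
[('side', [(281, array([34.5, 34.3])), (79, array([ 6.6, 44.8]))]), ('scene', [(53, array([66.5,  5.1])), (189, array([36.1, 36.7])), (115, array([57. , 43.6]))])]
[[249. 181.]
 [314. 173.]
 [258. 241.]
 [319. 234.]]
```

>>> {"op": "send_rows", "data": {"series": [[[0, 0, 30], [0, 0, 0], 50], [[0, 0, 40], [0, 0, 0], 50], [[0, 0, 30], [0, 0, 0], 50], [[0, 0, 20], [0, 0, 0], 50], [[0, 0, 0], [0, 0, 0], 50], [[0, 0, 0], [0, 0, 0], 6], [[0, 0, 0], [0, 0, 0], 6], [[0, 0, 0], [0, 0, 0], 6]]}}

```text
clock: 33.65
position: [491.5, -117.8, 40.7]
ee_rot: [0.03, 1.0, 0.0, 0.003]
contact_force: [-0.1, 3.7, 5.0]
gripper_width: 12.9
grasp_force: 59.4
```

>>> {"op": "send_rows", "data": {"series": [[[0, 0, 0], [0, 0, 0], 6], [[0, 0, 0], [0, 0, 0], 6]]}}

```text
clock: 33.85
position: [491.6, -117.8, 40.7]
ee_rot: [0.029, 1.0, 0.0, 0.003]
contact_force: [0.5, 3.3, 6.8]
gripper_width: 13.0
grasp_force: 59.8
```

```bash
python3 - <<'E'
from h import *
st(); chk()
for th in (-.108,-.11,-.1125):
    print(app(np.array([530.2,285.]),th,[[0,-122],[0,-122-130],[0,-122-200]]).round(1).tolist())
E
```

```text
33.85 [ 491.6 -117.8   40.7] toolx ang 3.083 z [ 0.006  0.    -1.   ] w 13.0 60 [0.5 3.3 6.8] j [ 0.09  0.41 -0.52  0.   -0.63 -1.72]
33.95 [ 491.5 -117.8   40.7] 13.1 [-0.4  4.6  6.2]
[('side', [(609, array([37.2, 14.5])), (145, array([39., 37.])), (81, array([ 7.3, 44.5]))]), ('scene', [(583, array([31.6,  9.8])), (56, array([66.6,  5.3])), (101, array([37., 42.])), (114, array([56.9, 44. ]))])]
[[517.0, 163.7], [503.0, 34.5], [495.5, -35.1]]
[[516.8, 163.7], [502.5, 34.5], [494.9, -35.1]]
[[516.5, 163.8], [501.9, 34.6], [494.1, -35.0]]
```

>>> {"op": "send_rows", "data": {"series": [[[0, 8, 0], [0, 0, 0.005], 6], [[0, 12, 0], [0, 0, 0.01], 6], [[0, 13, 0], [0, 0, 0.01], 6], [[0, 13, 0], [0, 0, 0.01], 6], [[0, 13, 0], [0, 0, 0.01], 6], [[0, 13, 0], [0, 0, 0.008], 6], [[0, 11, 0], [0, 0, 0], 6], [[0, 0, 0], [0, 0, 0], 6]]}}

```text
clock: 34.75
position: [497.7, -35.7, 40.6]
ee_rot: [0.056, 0.998, -0.0, 0.002]
contact_force: [-2.4, 0.1, 8.0]
gripper_width: 13.1
grasp_force: 60.3
```

```bash
python3 - <<'E'
from h import *
import pickle
st([496.0,-35.1,40.7])
r={n:(get_image(n),camera_info(n)) for n in('scene','side')}; pickle.dump(r,open('d1.pkl','wb'))
t=np.array([494.7,-35.1])-app(np.zeros(2),-.11,[0,-122])[0]
a=r['side'][0].copy();b=r['scene'][0].copy()
for im,n in((a,'side'),(b,'scene')):
    ci=r[n][1]
    for P in (app(t,-.11,[[-68,-68],[68,-68],[68,68],[-68,68]]),):
        q=proj(ci,np.c_[P,np.full(4,45.)]).round().astype(int); cv2.polylines(im,[q],True,(255,0,0),1)
    for P,z in ((app(np.array([530.2,285.]),-.11,[[-82,-40],[-82,70],[82,70],[82,-40]]),18),):
        q=proj(ci,np.c_[P,np.full(4,float(z))]).round().astype(int); cv2.polylines(im,[q],True,(255,0,0),1)
v=np.hstack([cv2.resize(a[170:350,150:390],None,fx=1.65,fy=1.65),cv2.resize(b[130:310,190:430],None,fx=1.65,fy=1.65)]); cv2.imwrite('pics/v5.png',v[:,:,::-1])
E
```

```text
34.75 [497.7 -35.7  40.6] toolx ang 3.03 z [ 0.003 -0.    -1.   ] w 13.1 60 [-2.4  0.1  8. ] j [ 0.26  0.41 -0.54  0.   -0.63 -1.94]
tool shift [ 1.7  0.4 -0.1]
```

View pics/v5.png

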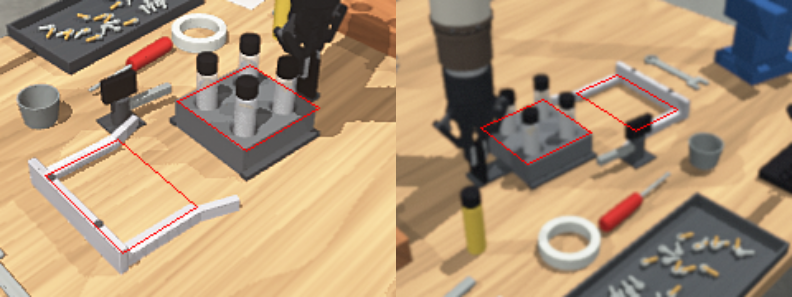

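>>> {"op": "send_rows", "data": {"series": [[[1, 8, 0], [0, 0, 0], 6], [[1, 12, 0], [0, 0, 0], 6], [[0, 13, 0], [0, 0, 0], 6], [[0, 13, 0], [0, 0, 0], 6], [[0, 12, 0], [0, 0, 0], 6], [[0, 12, 0], [0, 0, 0], 6], [[0, 10, 0], [0, 0, 0], 6], [[0, 0, 0], [0, 0, 0], 6]]}}

```text
clock: 35.65
position: [504.4, 43.7, 40.7]
ee_rot: [0.056, 0.998, -0.0, 0.001]
contact_force: [-3.4, -2.6, 8.5]
gripper_width: 13.1
grasp_force: 60.4
```

```bash
cat >> h.py <<'E'
def dk(ang=-.11,t=np.array([530.2,285.])):
    s=monitor.read_state(); print('tcp in dock',app(np.zeros(2),-ang,s['position'][:2]-t).round(1),s['wrist_torque'].round(2)); st()
E
python3 -c "
from h import *; dk()"
```

```text
tcp in dock [[   0.9 -242.7]] [-0.67  0.49 -0.03]
35.65 [504.4  43.7  40.7] toolx ang 3.03 z [ 0.002 -0.001 -1.   ] w 13.1 60 [-3.4 -2.6  8.5] j [ 0.41  0.42 -0.52  0.   -0.64 -2.09]
```

>>> {"op": "send_rows", "data": {"series": [[[0, 7, 0], [0, 0, 0], 6], [[0, 8, 0], [0, 0, 0], 6], [[0, 8, 0], [0, 0, 0], 6], [[0, 8, 0], [0, 0, 0], 6], [[0, 8, 0], [0, 0, 0], 6], [[0, 6, 0], [0, 0, 0], 6], [[0, 0, 0], [0, 0, 0], 6]]}}

```text
clock: 36.35
position: [509.1, 87.5, 40.6]
ee_rot: [0.056, 0.998, -0.001, 0.001]
contact_force: [-2.2, -5.9, 8.7]
gripper_width: 12.7
grasp_force: 60.4
```

```bash
python3 -c "
from h import *; dk()"
```

```text
tcp in dock [[   0.7 -198.6]] [-1.59  0.23  0.02]
36.35 [509.1  87.5  40.6] toolx ang 3.029 z [ 0.001 -0.001 -1.   ] w 12.7 60 [-2.2 -5.9  8.7] j [ 0.49  0.43 -0.49  0.   -0.65 -2.17]
```

>>> {"op": "send_rows", "data": {"series": [[[0, 7, 0], [0, 0, 0], 6], [[0, 9, 0], [0, 0, 0], 6], [[0, 9, 0], [0, 0, 0], 6], [[0, 9, 0], [0, 0, 0], 6], [[0, 9, 0], [0, 0, 0], 6], [[0, 9, 0], [0, 0, 0], 6], [[0, 8, 0], [0, 0, 0], 6], [[0, 0, 0], [0, 0, 0], 6]]}}

```text
clock: 37.15
position: [515.9, 147.2, 40.6]
ee_rot: [0.056, 0.998, -0.001, 0.001]
contact_force: [-1.9, -5.5, 9.5]
gripper_width: 13.5
grasp_force: 60.3
```

```bash
python3 -c "
from h import *; dk()"
```

```text
tcp in dock [[   0.9 -138.5]] [-1.39  0.26  0.01]
37.15 [515.9 147.2  40.6] toolx ang 3.029 z [ 0.001 -0.001 -1.   ] w 13.5 60 [-1.9 -5.5  9.5] j [ 0.58  0.46 -0.44  0.   -0.67 -2.27]
```

>>> {"op": "send_rows", "data": {"series": [[[0, 6, 0], [0, 0, 0], 6], [[0, 5, 0], [0, 0, 0], 6], [[0, 2, 0], [0, 0, 0], 6], [[0, 1, 0], [0, 0, 0], 6], [[0, 0, 0], [0, 0, 0], 6]]}}

```text
clock: 37.65
position: [517.1, 159.8, 40.6]
ee_rot: [0.057, 0.998, -0.001, 0.0]
contact_force: [-1.7, -10.1, 8.8]
gripper_width: 13.2
grasp_force: 60.4
```

```bash
python3 -c "
from h import *; dk()"
```

```text
tcp in dock [[   0.7 -125.9]] [-2.54 -0.08  0.04]
37.65 [517.1 159.8  40.6] toolx ang 3.028 z [-0.    -0.003 -1.   ] w 13.2 60 [ -1.7 -10.1   8.8] j [ 0.6   0.46 -0.43  0.   -0.68 -2.29]
```

>>> {"op": "send_rows", "data": {"series": [[[0, 1, 0], [0, 0, 0], 6], [[0, 1, 0], [0, 0, 0], 6], [[0, 0, 0], [0, 0, 0], 6]]}}

```text
clock: 37.95
position: [517.3, 161.5, 40.6]
ee_rot: [0.057, 0.998, -0.001, -0.0]
contact_force: [-1.4, -10.8, 9.8]
gripper_width: 13.7
grasp_force: 60.4
```

>>> {"op": "send_rows", "data": {"series": [[[0, 1, 0], [0, 0, 0], 6], [[0, 1, 0], [0, 0, 0], 6], [[0, 0, 0], [0, 0, 0], 6]]}}

```text
clock: 38.25
position: [517.5, 163.5, 40.7]
ee_rot: [0.057, 0.998, -0.001, -0.0]
contact_force: [-0.8, -10.2, 8.5]
gripper_width: 13.2
grasp_force: 60.4
```

```bash
python3 -c "
from h import *; dk()"
```

```text
tcp in dock [[   0.7 -122.2]] [-2.67 -0.12 -0.06]
38.25 [517.5 163.5  40.7] toolx ang 3.028 z [-0.    -0.003 -1.   ] w 13.2 60 [ -0.8 -10.2   8.5] j [ 0.61  0.46 -0.43  0.   -0.68 -2.29]
```

>>> {"op": "send_rows", "data": {"series": [[[0, 1, 0], [0, 0, 0], 6], [[0, 0, 0], [0, 0, 0], 6]]}}

```text
clock: 38.45
position: [517.6, 164.3, 40.6]
ee_rot: [0.057, 0.998, -0.002, -0.0]
contact_force: [-0.4, -10.4, 10.1]
gripper_width: 13.0
grasp_force: 60.4
```

>>> {"op": "send_rows", "data": {"series": [[[0, 1, 0], [0, 0, 0], 6], [[0, 0, 0], [0, 0, 0], 6]]}}

```text
clock: 38.65
position: [517.5, 164.4, 40.6]
ee_rot: [0.057, 0.998, -0.002, -0.0]
contact_force: [-1.4, -14.6, 10.4]
gripper_width: 13.6
grasp_force: 60.4
```

```bash
python3 -c "
from h import *; dk()"
```

```text
tcp in dock [[   0.6 -121.3]] [-3.65 -0.53  0.01]
38.65 [517.5 164.4  40.6] toolx ang 3.028 z [-0.001 -0.004 -1.   ] w 13.6 60 [ -1.4 -14.6  10.4] j [ 0.61  0.47 -0.42  0.   -0.68 -2.3 ]
```

Contact with the stop: the tray has stalled at -121.3 and the force is rising. I'll press a little more to confirm.

>>> {"op": "send_rows", "data": {"series": [[[0, 1, 0], [0, 0, 0], 6], [[0, 1, 0], [0, 0, 0], 6], [[0, 0, 0], [0, 0, 0], 6]]}}

```text
clock: 38.95
position: [517.4, 164.4, 40.6]
ee_rot: [0.057, 0.998, -0.004, -0.001]
contact_force: [1.1, -21.2, 11.9]
gripper_width: 13.3
grasp_force: 60.7
```

```bash
python3 -c "
from h import *; dk()"
```

```text
tcp in dock [[   0.5 -121.2]] [-5.28 -0.92  0.18]
38.95 [517.4 164.4  40.6] toolx ang 3.028 z [-0.003 -0.007 -1.   ] w 13.3 61 [  1.1 -21.2  11.9] j [ 0.61  0.47 -0.42  0.01 -0.69 -2.3 ]
```

>>> {"op": "send_rows", "data": {"series": [[[0, -2, 0], [0, 0, 0], 6], [[0, 0, 0], [0, 0, 0], 45], [[0, 0, 0], [0, 0, 0], 45], [[0, 0, -20], [0, 0, 0], 45], [[0, 0, -40], [0, 0, 0], 45], [[0, 0, -40], [0, 0, 0], 45], [[0, 0, -40], [0, 0, 0], 50], [[0, 0, 0], [0, 0, 0], 50]]}}

```text
clock: 39.75
position: [521.3, 170.5, 185.1]
ee_rot: [0.056, 0.998, 0.004, 0.006]
contact_force: [-0.1, -0.3, -0.1]
gripper_width: 50.2
grasp_force: 0.0
```

>>> {"op": "send_rows", "data": {"series": [[[-26, 9, 0], [0, 0, 0], 50], [[-32, 12, 0], [0, 0, 0], 50], [[-32, 12, 0], [0, 0, 0], 50], [[-32, 11, 0], [0, 0, 0], 50], [[0, 0, 0], [0, 0, -0.145], 50], [[0, 0, 0], [0, 0, -0.145], 50], [[0, 0, 0], [0, 0, -0.145], 50], [[0, 0, 0], [0, 0, -0.145], 50]]}}

```text
clock: 40.55
position: [643.9, 198.7, 177.6]
ee_rot: [-0.234, 0.972, 0.0, -0.0]
contact_force: [0.1, 0.9, -0.4]
gripper_width: 50.1
grasp_force: 0.0
```

>>> {"op": "send_rows", "data": {"series": [[[0, 0, 0], [0, 0, -0.145], 50], [[0, 0, 0], [0, 0, -0.145], 50], [[0, 0, 0], [0, 0, -0.145], 50], [[0, 0, 0], [0, 0, -0.145], 50], [[0, 0, 0], [0, 0, -0.145], 50], [[0, 0, 0], [0, 0, -0.145], 50], [[0, 0, 0], [0, 0, -0.05], 50], [[0, 0, 0], [0, 0, 0], 50]]}}

```text
clock: 41.35
position: [643.8, 198.7, 177.8]
ee_rot: [-0.639, 0.769, 0.0, -0.0]
contact_force: [0.1, -0.2, 0.2]
gripper_width: 50.6
grasp_force: 0.0
```

```bash
python3 - <<'E'
from h import *
st([643.5,194.3,52])
im,ci=snap('side'); t=np.array([530.2,285.]);th=-.11
# is the tray's top edge where home would put it? compare caps
P=app(t,th,H4); q=proj(ci,np.c_[P,np.full(4,120.)]); print(q.round(1).tolist())
m=(im.max(2)<50).astype(np.uint8); k,l,s,c=cv2.connectedComponentsWithStats(m)
print([(c[i].round(1).tolist(),int(s[i,4])) for i in range(1,k) if 40<s[i,4]<600])
E
```

```text
41.35 [643.8 198.7 177.8] toolx ang -1.754 z [-0.  0. -1.] w 50.6 0 [ 0.1 -0.2  0.2] j [ 0.54  0.5   0.06 -0.   -1.13 -0.72]
tool shift [  4.4  -0.6 125.8]
[[229.9, 227.3], [252.5, 244.7], [199.8, 241.8], [221.9, 260.7]]
[([347.1, 18.9], 107), ([162.4, 92.4], 161), ([374.0, 140.0], 242), ([124.1, 172.7], 361), ([322.2, 160.8], 50), ([418.9, 180.5], 113), ([222.8, 197.7], 43), ([224.0, 226.0], 476), ([272.0, 249.6], 394), ([198.5, 246.6], 184), ([250.7, 249.5], 201), ([220.0, 265.4], 236), ([524.4, 318.3], 150)]
```

>>> {"op": "send_rows", "data": {"series": [[[4, -0.5, 35], [0, 0, 0], 50], [[0, 0, 40], [0, 0, 0], 50], [[0, 0, 30], [0, 0, 0], 50], [[0, 0, 18], [0, 0, 0], 50], [[0, 0, 0], [0, 0, 0], 50], [[0, 0, 0], [0, 0, 0], 6], [[0, 0, 0], [0, 0, 0], 6], [[0, 0, 0], [0, 0, 0], 6]]}}

```text
clock: 42.2
position: [644.2, 194.8, 57.4]
ee_rot: [-0.639, 0.769, -0.0, 0.001]
contact_force: [-2.2, 0.1, 1.6]
gripper_width: 13.1
grasp_force: 59.7
```

>>> {"op": "send_rows", "data": {"series": [[[0, 0, 0], [0, 0, 0], 6], [[0, 0, 0], [0, 0, 0.1], 6], [[0, 0, 0], [0, 0, 0.14], 6], [[0, 0, 0], [0, 0, 0.14], 6], [[0, 0, 0], [0, 0, 0.14], 6], [[0, 0, 0], [0, 0, 0.14], 6], [[0, 0, 0], [0, 0, 0], 6]]}}

```text
clock: 42.9
position: [644.3, 194.6, 57.4]
ee_rot: [-0.354, 0.935, 0.0, 0.001]
contact_force: [-1.8, 1.4, 4.7]
gripper_width: 12.8
grasp_force: 60.3
```

```bash
python3 - <<'E'
from h import *
dk()
E
```

```text
tcp in dock [[123.4 -77.3]] [ 0.23  0.68 -0.11]
42.9 [644.3 194.6  57.4] toolx ang -2.417 z [ 0.002  0.001 -1.   ] w 12.8 60 [-1.8  1.4  4.7] j [ 0.53  0.62 -0.07  0.   -0.88 -1.38]
```

>>> {"op": "send_rows", "data": {"series": [[[0, 0, 0], [0, 0, 0.14], 6], [[0, 0, 0], [0, 0, 0.14], 6], [[0, 0, 0], [0, 0, 0.14], 6], [[0, 0, 0], [0, 0, 0.14], 6], [[0, 0, 0], [0, 0, 0.14], 6], [[0, 0, 0], [0, 0, 0.08], 6], [[0, 0, 0], [0, 0, 0.05], 6], [[0, 0, 0], [0, 0, 0], 6]]}}

```text
clock: 43.7
position: [644.4, 194.4, 57.4]
ee_rot: [0.052, 0.999, 0.0, 0.001]
contact_force: [-2.0, 0.8, 5.6]
gripper_width: 12.8
grasp_force: 60.3
```

```bash
python3 - <<'E'
from h import *
dk()
E
```

```text
tcp in dock [[123.4 -77.5]] [ 0.03  0.62 -0.09]
43.7 [644.4 194.4  57.4] toolx ang 3.038 z [ 0.002  0.001 -1.   ] w 12.8 60 [-2.   0.8  5.6] j [ 0.53  0.62 -0.07  0.   -0.88 -2.21]
```

>>> {"op": "send_rows", "data": {"series": [[[0, 0, 0], [0, 0, 0.02], 6], [[0, 0, 0], [0, 0, 0.02], 6], [[0, 0, 0], [0, 0, 0], 6]]}}

```text
clock: 44.0
position: [644.4, 194.4, 57.4]
ee_rot: [0.069, 0.998, -0.0, 0.001]
contact_force: [-2.4, -0.8, 5.7]
gripper_width: 13.0
grasp_force: 63.0
```

```bash
python3 - <<'E'
from h import *
dk()
E
```

```text
tcp in dock [[123.4 -77.5]] [0.06 0.79 1.05]
44.0 [644.4 194.4  57.4] toolx ang 3.003 z [ 0.003 -0.    -1.   ] w 13.0 63 [-2.4 -0.8  5.7] j [ 0.53  0.62 -0.07  0.   -0.88 -2.24]
```

>>> {"op": "send_rows", "data": {"series": [[[0, 0, 0], [0, 0, 0], 50], [[0, 0, 0], [0, 0, 0], 50], [[0, 0, -20], [0, 0, 0], 50], [[0, 0, -40], [0, 0, 0], 50], [[0, 0, -40], [0, 0, 0], 50], [[0, 0, -40], [0, 0, 0], 50], [[0, 0, -40], [0, 0, 0], 50], [[0, 0, -40], [0, 0, 0], 50]]}}

```text
clock: 44.8
position: [643.5, 193.7, 276.8]
ee_rot: [0.072, 0.997, 0.0, -0.0]
contact_force: [0.3, 0.3, -0.2]
gripper_width: 49.6
grasp_force: 0.0
```

>>> {"op": "send_rows", "data": {"series": [[[0, -45, -10], [0, 0, 0], 50], [[0, -45, 0], [0, 0, 0], 50], [[0, -45, 0], [0, 0, 0], 50], [[0, -45, 0], [0, 0, 0], 50], [[0, 0, 0], [0, 0, 0], 50]]}}

```text
clock: 45.3
position: [617.0, 11.2, 285.7]
ee_rot: [0.075, 0.997, -0.0, -0.0]
contact_force: [0.4, 0.4, 0.3]
gripper_width: 50.1
grasp_force: 0.0
```

```bash
python3 - <<'E'
from h import *
st()
a,_=snap('side','s9.png');b,_=snap('scene','sc9.png')
v=np.hstack([cv2.resize(a[140:320,150:390],None,fx=1.65,fy=1.65),cv2.resize(b[130:310,190:430],None,fx=1.65,fy=1.65)])
v2=np.hstack([cv2.resize(a[110:220,300:480],None,fx=2.2,fy=2.2),cv2.resize(b[210:320,80:260],None,fx=2.2,fy=2.2)])
cv2.imwrite('pics/v9.png',np.vstack([v,v2[:,:792]])[:600,:,::-1])
E
```

```text
45.3 [617.   11.2 285.7] toolx ang 2.992 z [-0. -0. -1.] w 50.1 0 [0.4 0.4 0.3] j [ 0.28  0.34  0.08  0.   -1.31 -2.  ]
```

View pics/v9.png

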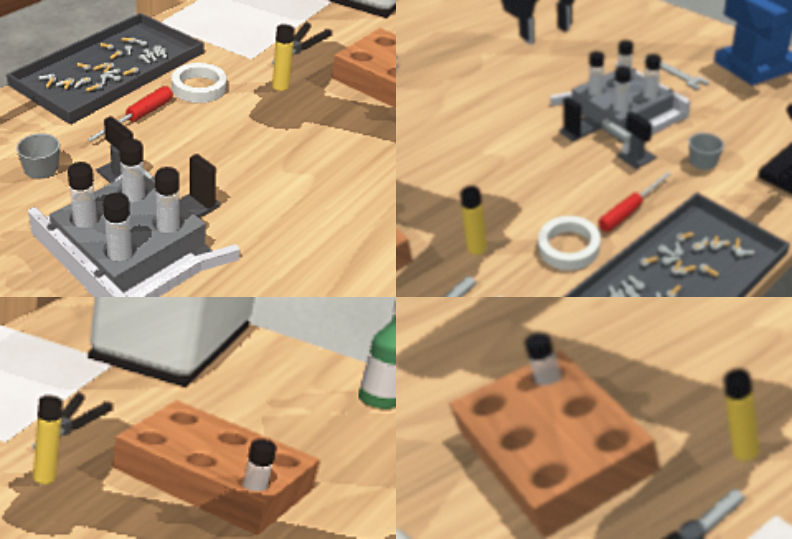

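```bash
python3 - <<'E'
from h import *
im=cv2.imread('pics/s9.png')
m=(im.max(2)<50).astype(np.uint8); k,l,s,c=cv2.connectedComponentsWithStats(m)
print([(c[i].round(1).tolist(),int(s[i,4])) for i in range(1,k) if 40<s[i,4]<600 and 190<c[i][0]<290])
print(job_done())
E
```

```text
[([274.6, 10.8], 137), ([194.1, 171.5], 69), ([220.9, 198.7], 73), ([224.4, 225.9], 369), ([272.0, 250.5], 355), ([198.3, 246.4], 200), ([250.5, 249.6], 187), ([220.0, 265.5], 235)]
the job is handed in; nothing more can be done
None
```

The job is handed in: the four long tubes are seated in the tray, the one short tube is in the block, and the tray is pushed home against the dock's stop. The latch knob is turned back to its stop with the bar across behind the tray. The interface returned no verdict.

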